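Load a reagent cartridge through the reader's spring flap

TASK

Load the reagent cartridge into the reader's loading port: holding it by its fin, push it round nose first through the spring flap, keeping the flap open with it as it passes, and on along the lane until you feel it come fully home on the buffer hidden inside. Do it gently, without ramming or jamming it or overloading the buffer, then let go and come away, leaving the cartridge home and the flap sprung shut behind it. Leave the bottle, the jar and the tube rack alone.

Things in the scene. Friction and masses are not known exactly. Their poses are not given: they have to be found in the camera images.
- cartridge_center (a point): Grey plastic reagent cartridge (about 0.25 kg; sizes here in mm), upright and loose on the bench: a block 70 long x 32 wide x 34 high, one end half-round (the nose, radius 16, at +x), the other square, with a grip fin on top. This point is its centre: mid length and width, 46.5 above the underside. x points to the nose, z up.
- cartridge_fin (a point): Grip point on the cartridge's fin, 73 above the underside, over its middle; same axes. The fin is 40 long (x) x 12 thick (y) and rises from 34 to 93 above the underside. Grasp it across its thickness with the finger ends 50 or more above the underside, so that they travel above the port's cover.
- cartridge_nose (a point): Foremost point of the cartridge's nose, 35 ahead (+x) of its middle, 17 above the underside.
- port_mouth (a point): Mouth of the fixed white reader's loading port: centre of the mouth, on the lane's floor (12 above the bench). x points straight into the port along the lane, y left when looking in, z up. All port positions are in this frame, in mm. The port is 140 wide and 54 high; the taller housing (118 high) begins at x = 200, beyond all the work.
- apron (a point): Centre of the open apron in front of the mouth, at x = -65: the floor plate, level with the lane's floor, 140 wide, from x = -130 to 0. The cartridge can be lined up or set down there. Only a small flared lip (y = -20 to -34, x = -22 to 0) stands on it.
- port_cover (a point): Top of the cover over the lane at x = 29, 42 above the lane's floor (underside 38); clear above the flap, white farther in. A slot 20 wide along its middle, open at the mouth, takes the cartridge's fin. So the cartridge can only enter from the front, its underside 0 to 3 above the floor. Nothing stands above the cover.
- lane_inner (a point): Lane floor at x = 70. The lane is 37 wide (walls at y = -18.5 and 18.5; from x = 0 to 52 the +y side is a pocket to y = 30 for the open flap, then a slanted lead-in to x = 70). Farther in, hidden under the cover, the dock's buffer face ends the lane at an unknown depth from x = 122 to 167, new each time and not measured: feel for it. Nothing else stops the nose.
- flap (a joint): Steel spring flap, rad: 0 = shut across the mouth, grows inward to 1.56. Plate 43 wide x 33 high x 3 thick, upright hinge at x = 0, y = 26, spring 0.03 (shut) to 0.08 N m (open). The nose meets 1 to 5 N opening it; it then rubs along the cartridge's +y side, pressing it to -y, and shuts by itself once the square end is 45 past the mouth.
- flap_edge (a point): Middle of the flap's free edge, 43 from its hinge.
- switch (a joint): Dock switch pin, in front of the buffer, m: 0 = out, 0.008 = pushed in by a cartridge that just touches the buffer (fully home). It gives way to 0.3 N, too little to feel.
- buffer (a joint): Dock's rubber buffer, m: 0 = free, grows as the cartridge presses it, about 3 N per mm, its middle 26 above the lane floor. 4 to 7 N of push is plenty; 12 N (0.004) is an overload. On release it eases the cartridge back to its free face, where the cartridge stays by friction.
- bottle_center (a point): Bystander: clear capped bottle 54 diameter x 120 high, this point at its centre. z up.
- jar_center (a point): Bystander: amber jar 60 diameter x 70 high, this point at its centre. z up.
- tube_rack_center (a point): Bystander: white tube rack 60 x 140 x 75 high with capped tubes, this point at its centre. z up.
Not all that is in view belongs to the job. Of the things like the part that bears cartridge_center, leave any that is green or orange; of the rest the larger one is meant.

How it is judged:
By the outcome, as a careful person would: the job done as asked, in the order asked, and still so for the second after the job is handed in, with the robot touching nothing.
It also fails if it takes over 48 s, if anything falls off the work surface, if the arm or the gripper's body presses on something with over 40 N, if the wrist force passes 120 N, or if a joint passes its speed limit or range.

ROBOT

A 6-joint arm with a two-finger parallel gripper is mounted at the origin on the work surface. World frame = base frame: x ahead of the robot, y to its left, z up, the work surface at z = 0. Lengths are in m, angles in rad, forces in N, time in s.
With the tool pointing down it reaches from about 0.275 to 0.85 m from the base axis. Payload 19 kg.
Tool frame: the origin (TCP) lies at the very end of the fingers, on their centre line; the grasp point (between the pads) lies 19 mm behind it; z points along the fingers, y is the direction in which the jaws open and shut (so a half turn about z gives the same grasp; the last joint's range is limited). The gripper opens to 85 mm and grips with 20 to 120 N. Pads are 22 mm wide; open, the fingers measure 114 mm over their backs; the gripper's body (76 mm by 85 mm) begins 54 mm behind the grasp point. The pads swing forward as they close: fully open they stand 13 mm farther back than shut.
Start: joints at [-1.364, 0.15, 1.437, -0, 1.554, -0.134], TCP at [0.192, -0.542, 0.231] pointing down, gripper open.
Joint ranges: [-2.8, 2.8], [-0.68, 2.1], [0.12, 2.68], [-1.39, 4.53], [0.16, 2.79], [-2.81, 2.81]. Speed limits (rad/s): [1.89, 1.89, 2.22, 3.01, 3.01, 3.01].

INTERFACE

Orientations are given as a unit quaternion [x, y, z, w].
In Python, from cell import env gives the robot as it stands.
- The arm moves only by the tool jog_arm, never from a script. Its argument "plan" is one flat list of numbers, 7 for each row, row after row: the closure in counts, from 0 (fully open) to 255 (shut), then the shift along the tool's x, y, z in cm, then the turn, a rotation vector about the tool's x, y, z in degrees. A call has 1 to 12 rows; each row is the pose to reach, as a shift and turn from the pose commanded when the call began, along the tool's axes at that moment; what a row does not reach only later rows make up. A row lasts 1/12 s, in which the tool goes at most 41.7 mm and 7.16 degrees, less where a joint would pass 70% of its speed; a pose out of reach is approached as far as the arm can. A call with a gripper value outside its range is refused whole. The fingers move at their own pace and stop on an object; "force" is the grip in N (left out, the last holds). Time passes only in rows, so rows that repeat a pose let the fingers close. It gives the time, the measured TCP pose, the force and the opening at its end, in the units of the state.
- env.observe(): the state, without advancing time (a new reading comes with each control period).
- env.capture(name): name is "scene" or "top" or "wrist"; returns (picture, depth): 480x640x3 uint8, red, green, blue; 480x640 float32, m along the optical axis (not along the pixel's ray), 0 where there is no reading.
- env.camera_params(name): a dict with "fov_y" (degrees; the focal length in pixels is half the picture's height over the tangent of half this angle, whatever the lens; pixels are square), "cx", "cy" (the principal point, pixels), "R" (3x3) and "t" (3): a world point X has camera coordinates R X + t. Camera axes: x right, y down, z forward; pixel columns grow to the right and rows downward; lengths in m; the calibration is good to about 2 mm. A picture is of the moment at which its call begins: read the wrist's pose just before it. camera_params takes no time and is no camera call; for the wrist camera it gives the pose at the moment of the call.
- env.close_job(): hands the job in, once; it reports no verdict.
The state is a dict: "time_s": time; "q": joint angles; "qd": joint speeds; "joint_efforts": joint torques, N m; "ee_pos": TCP position; "orientation": TCP orientation; "wrist_force": force on the tool from outside, world axes, zero at the start; "torque": the same for the moment, N m; "opening": finger opening in m.
Only numpy, scipy, OpenCV 4.12 (cv2) and the standard library are available. Lean on these libraries where they do the work, as an engineer would, in place of code of your own. Each camera call takes 0.05 s, during which the arm holds its last target.

## Working session

There is one attempt and no reset: what is moved stays moved. The work goes in short steps, Python scripts to look and compute and a tool call to move; the robot and the scene stay as the last step left them, time stands still between calls to the robot, and variables do not carry over. Pictures are saved under pics/ and viewed, and the job is handed in when it is done.

Besides the shell and the picture viewer there is one more tool, called after "Request:" by a JSON object that holds its "op" and its "data", one argument or row to a line. jog_arm: Moves the arm, as the interface text tells. Its arguments: {"type":"object","properties":{"plan":{"type":"array"},"force":{"type":"number"}},"required":["plan"]}

```bash
ls; mkdir -p pics; python3 - <<'E'
from cell import env
import cv2
for n in ("scene","top"):
    p,d=env.capture(n); cv2.imwrite(f"pics/{n}0.png",p[:,:,::-1])
    import numpy as np; np.savez(f"{n}0.npz",p=p,d=d)
    c=env.camera_params(n); print(n,c)
print(env.observe())
E
```

```text
pics
scene {'fov_y': 51.4645175870611, 'cx': 316.2629094057896, 'cy': 242.37734334276882, 'R': array([[-0.87610017,  0.4820078 ,  0.01081533],
       [ 0.28885603,  0.54272284, -0.78867871],
       [-0.38601902, -0.68783748, -0.61471043]]), 't': array([ 0.48315627, -0.15493402,  1.1892925 ])}
top {'fov_y': 44.69025525553707, 'cx': 328.2740613530043, 'cy': 250.2207728004949, 'R': array([[ 0.02688029, -0.99958416,  0.01043865],
       [-0.9954861 , -0.02771799, -0.09076975],
       [ 0.09102134, -0.00795162, -0.9958172 ]]), 't': array([0.10286828, 0.59717264, 1.02711335])}
{'time_s': 0.1, 'q': array([-1.36399629e+00,  1.50955048e-01,  1.43793202e+00,  1.14800723e-05,
        1.55382558e+00, -1.34007825e-01]), 'qd': array([ 8.60700168e-04, -1.43482927e-03, -3.02767289e-03, -6.52136781e-06,
        9.58945654e-05, -1.34807599e-03]), 'joint_efforts': array([ 4.77749578e-03, -7.14376831e+01, -5.71795177e+01, -1.95303542e-04,
        7.20625918e-03, -1.12614641e-04]), 'ee_pos': array([ 0.19212833, -0.5417201 ,  0.23074239]), 'orientation': array([ 9.85516211e-01,  1.69580318e-01, -1.46418312e-05, -5.59834256e-04]), 'wrist_force': array([ 0.40693979, -0.54567433, -0.57183529]), 'torque': array([ 0.00869529,  0.00918076, -0.01445643]), 'opening': 0.08522858082326341}
```

View pics/scene0.png

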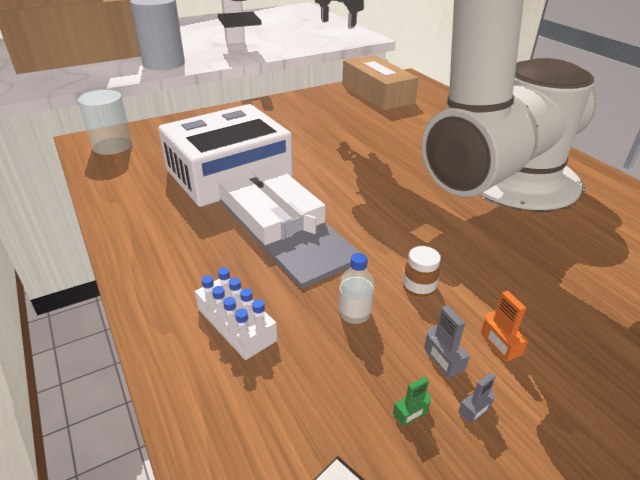

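View pics/top0.png

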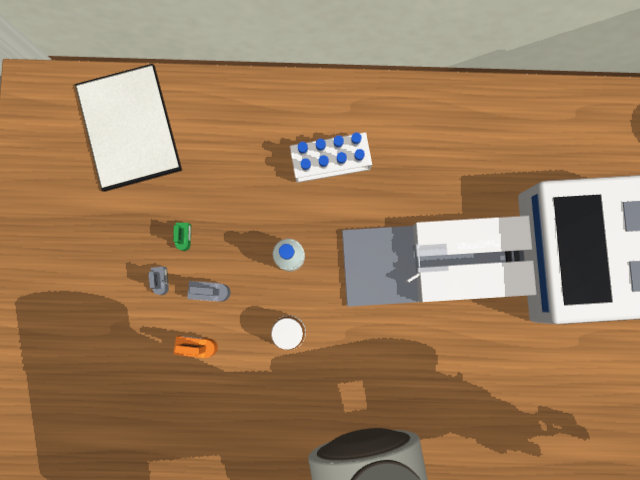

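```bash
python3 - <<'E'
import cv2,numpy as np
p=np.load("top0.npz")["p"][:,:,::-1]; s=np.load("scene0.npz")["p"][:,:,::-1]
a=cv2.resize(p[215:365,135:285],(600,600),interpolation=cv2.INTER_CUBIC)
cv2.imwrite("pics/crop1.png",a)
b=cv2.resize(p[200:330,335:545],(798,494),interpolation=cv2.INTER_CUBIC)
cv2.imwrite("pics/crop2.png",b)
c=cv2.resize(s[280:430,380:540],(640,600),interpolation=cv2.INTER_CUBIC)
cv2.imwrite("pics/crop3.png",c)
E
```

```text
(no output)
```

View pics/crop1.png

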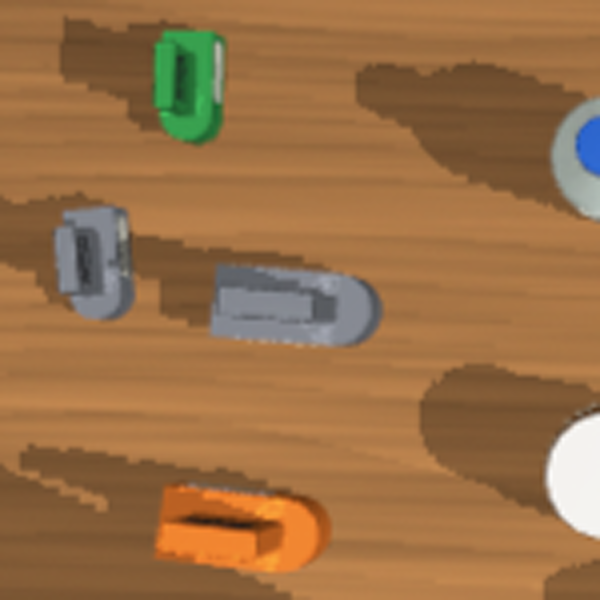

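View pics/crop2.png

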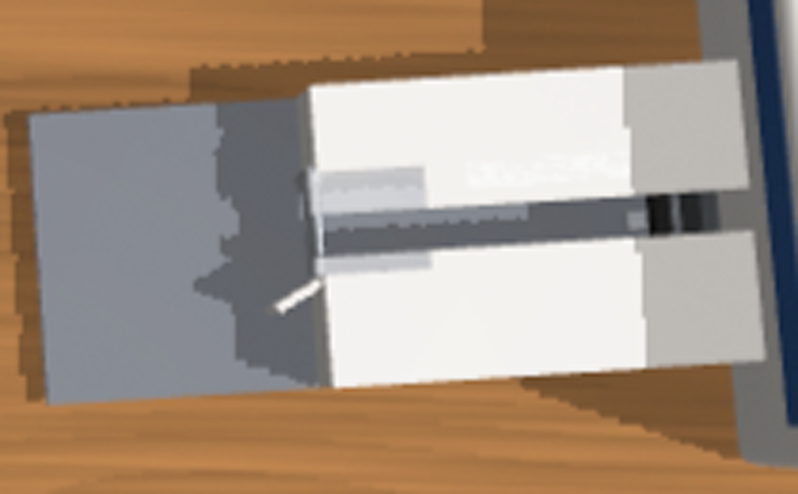

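View pics/crop3.png

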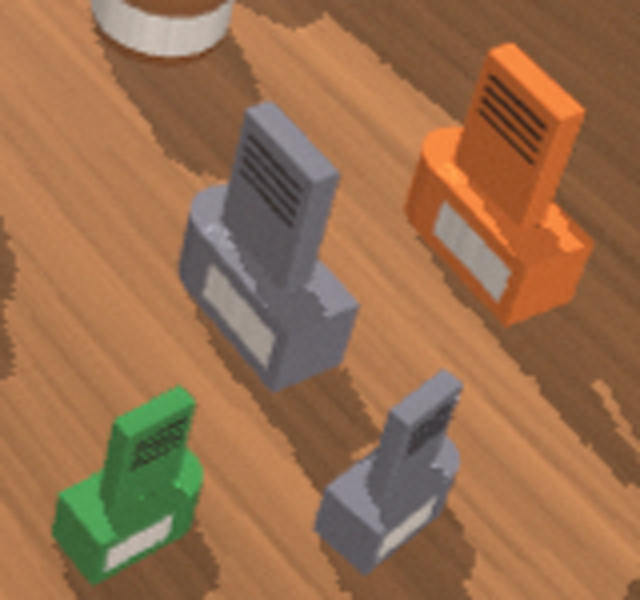

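```bash
cat > h.py <<'E'
import numpy as np,cv2
def K(c):
    f=240/np.tan(np.radians(c['fov_y']/2)); return f,c['cx'],c['cy']
def ray(c,uv,z):
    uv=np.atleast_2d(np.array(uv,float)); f,cx,cy=K(c)
    d=np.c_[(uv[:,0]-cx)/f,(uv[:,1]-cy)/f,np.ones(len(uv))]@c['R']
    o=-c['R'].T@c['t']; s=(z-o[2])/d[:,2]
    return o+d*s[:,None]
def proj(c,X):
    X=np.atleast_2d(X)@c['R'].T+c['t']; f,cx,cy=K(c)
    return np.c_[f*X[:,0]/X[:,2]+cx,f*X[:,1]/X[:,2]+cy]
E
python3 - <<'E'
from cell import env
from h import *
c=env.camera_params("top")
np.set_printoptions(precision=4,suppress=True)
g=lambda u:[(135+a/4-.4,215+b/4-.4) for a,b in u]
h=lambda u:[(335+a/3.8-.4,200+b/3.8-.4) for a,b in u]
print("block z34: sqA sqB, nose tip",ray(c,g([(219,265),(212,336),(381,306)]),.034))
print("fin top: left top/bot, right top/bot",ray(c,g([(220,284),(218,313),(310,292),(308,321)]),.093))
print("cover TL BL TR BR z54",ray(c,h([(310,86),(331,386),(738,61),(765,358)]),.054))
print("apron TL BL z12",ray(c,h([(30,115),(49,404)]),.012))
print("slot z54: left-top, left-bot, right",ray(c,h([(322,212),(322,254),(748,190),(752,231)]),.054))
p,d=env.capture("wrist"); cv2.imwrite("pics/w0.png",p[:,:,::-1]);print(env.camera_params("wrist"))
E
```

```text
block z34: sqA sqB, nose tip [[0.5319 0.3648 0.034 ]
 [0.5004 0.3664 0.034 ]
 [0.5157 0.2922 0.034 ]]
fin top: left top/bot, right top/bot [[0.522  0.3506 0.093 ]
 [0.5099 0.3508 0.093 ]
 [0.5197 0.3128 0.093 ]
 [0.5076 0.3131 0.093 ]]
cover TL BL TR BR z54 [[ 0.6456 -0.0347  0.054 ]
 [ 0.5068 -0.0462  0.054 ]
 [ 0.6631 -0.2345  0.054 ]
 [ 0.5251 -0.2464  0.054 ]]
apron TL BL z12 [[0.6337 0.094  0.012 ]
 [0.495  0.0815 0.012 ]]
slot z54: left-top, left-bot, right [[ 0.587  -0.041   0.054 ]
 [ 0.5675 -0.0412  0.054 ]
 [ 0.6027 -0.2389  0.054 ]
 [ 0.5837 -0.2407  0.054 ]]
{'fov_y': 61.47852892563857, 'cx': 318.4279984488247, 'cy': 233.37846100498894, 'R': array([[ 0.3345, -0.9424, -0.0017],
       [-0.8922, -0.3172,  0.3215],
       [-0.3036, -0.106 , -0.9469]]), 't': array([-0.5737, -0.0413,  0.3813])}
```

View pics/w0.png

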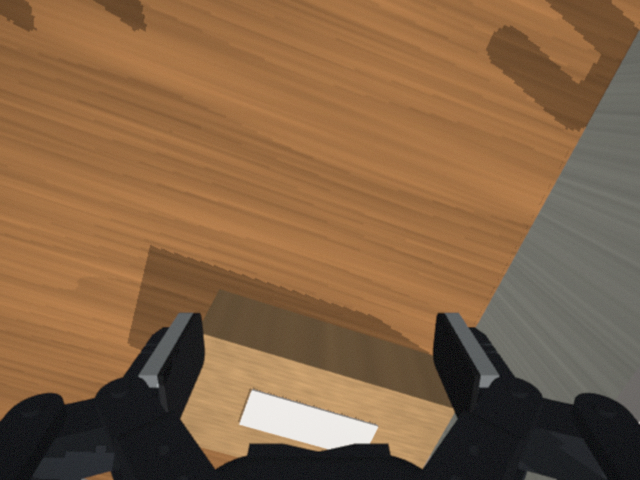

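```bash
cat >> h.py <<'E'
from scipy.spatial.transform import Rotation as Ro
np.set_printoptions(precision=4,suppress=True)
def go(env,p,ang):
    """target TCP p, tool x heading ang deg, tool down -> shift cm, turn deg"""
    o=env.observe(); R0=Ro.from_quat(o['orientation'])
    a=np.radians(ang); X=np.array([np.cos(a),np.sin(a),0]);Y=np.array([np.sin(a),-np.cos(a),0])
    R1=Ro.from_matrix(np.c_[X,Y,[0,0,-1]])
    sh=R0.inv().apply(np.array(p)-o['ee_pos'])*100
    rv=(R0.inv()*R1).as_rotvec(degrees=True)
    print("t",round(o['time_s'],2),"pos",o['ee_pos'],"F",o['wrist_force'],"T",o['torque'],"op",round(o['opening'],4)); print("shift cm",sh,"turn",rv)
E
python3 - <<'E'
from cell import env
from h import *
go(env,[.515,.332,.20],86.7)
c=env.camera_params("top")
print(ray(c,[(286,252)],.12),ray(c,[(287,333)],.07),ray(c,[(158,280),(195,347)],.05))
E
```

```text
t 0.15 pos [ 0.1921 -0.5418  0.2309] F [ 0.1372 -0.608   0.2843] T [ 0.006  -0.0242 -0.0122] op 0.0855
shift cm [ 59.6336 -71.5585   3.1559] turn [ -0.0423  -0.0354 -67.1759]
[[0.5807 0.1892 0.12  ]] [[0.4464 0.1861 0.07  ]] [[0.5314 0.416  0.05  ]
 [0.4171 0.3459 0.05  ]]
```

Request:
{"op": "jog_arm", "data": {
  "plan": [0,59.6,-71.6,3,0,0,-67.2,0,59.6,-71.6,3,0,0,-67.2,0,59.6,-71.6,3,0,0,-67.2,0,59.6,-71.6,3,0,0,-67.2,0,59.6,-71.6,3,0,0,-67.2,0,59.6,-71.6,3,0,0,-67.2,0,59.6,-71.6,3,0,0,-67.2,0,59.6,-71.6,3,0,0,-67.2,0,59.6,-71.6,3,0,0,-67.2,0,59.6,-71.6,3,0,0,-67.2,0,59.6,-71.6,3,0,0,-67.2,0,59.6,-71.6,3,0,0,-67.2],
  "force": 60
}}

```text
time_s: 1.15
ee_pos: [0.3644, -0.0733, 0.2154]
orientation: [0.727, 0.687, 0.0, 0.0]
wrist_force: [1.1, -0.4, 0.2]
opening: 0.085
```

```bash
python3 - <<'E'
from cell import env
from h import *
go(env,[.515,.332,.20],86.7)
E
```

```text
t 1.15 pos [ 0.3644 -0.0733  0.2154] F [ 1.1242 -0.3625  0.2096] T [-0.0114 -0.0241 -0.0072] op 0.085
shift cm [41.3188 12.7315  1.5441] turn [0.0405 0.0087 0.0409]
```

Request:
{"op": "jog_arm", "data": {
  "plan": [100,40.5,12.4,1.5,0,0,0,100,40.5,12.4,1.5,0,0,0,100,40.5,12.4,1.5,0,0,0,100,40.5,12.4,1.5,0,0,0,100,40.5,12.4,1.5,0,0,0,100,40.5,12.4,1.5,0,0,0,100,40.5,12.4,1.5,0,0,0,100,40.5,12.4,1.5,0,0,0,100,40.5,12.4,1.5,0,0,0,100,40.5,12.4,1.5,0,0,0,100,40.5,12.4,1.5,0,0,0,100,40.5,12.4,1.5,0,0,0]
}}

```text
time_s: 2.15
ee_pos: [0.5113, 0.3241, 0.1989]
orientation: [0.726, 0.688, -0.001, -0.0]
wrist_force: [-0.5, -0.9, -0.2]
opening: 0.0518
```

```bash
python3 - <<'E'
from cell import env
from h import *
go(env,[.515,.332,.20],86.7)
c=env.camera_params("wrist")
p,d=env.capture("wrist"); cv2.imwrite("pics/w1.png",p[:,:,::-1]); np.savez("w1.npz",p=p,d=d,R=c['R'],t=c['t'])
E
```

```text
t 2.15 pos [0.5113 0.3241 0.1989] F [-0.5369 -0.8888 -0.1778] T [-0.0074  0.0363 -0.0324] op 0.0518
shift cm [ 0.8063  0.3263 -0.1137] turn [-0.1066  0.0347  0.1764]
```

View pics/w1.png

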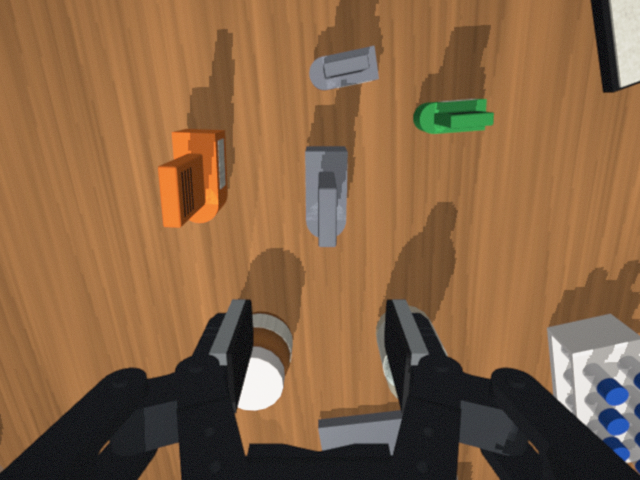

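```bash
python3 - <<'E'
import cv2,numpy as np
p=np.load("w1.npz")["p"][:,:,::-1]
cv2.imwrite("pics/w1c.png",cv2.resize(p[140:260,270:390],(600,600),interpolation=cv2.INTER_CUBIC))
E
```

```text
(no output)
```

View pics/w1c.png

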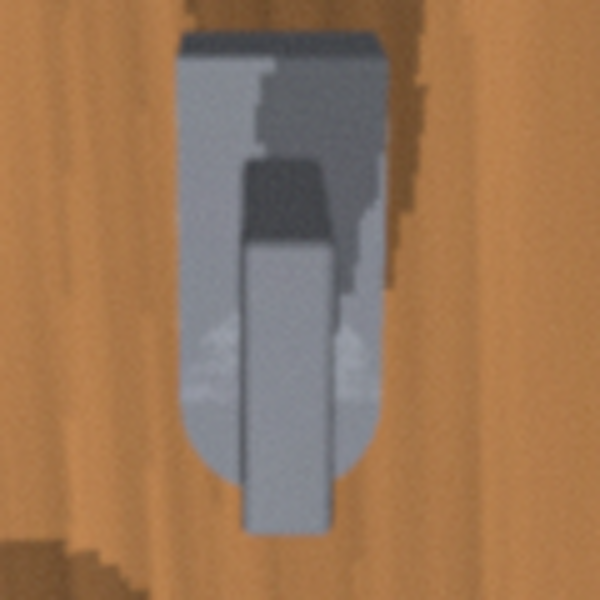

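```bash
python3 - <<'E'
from cell import env
from h import *
z=np.load("w1.npz"); c=dict(env.camera_params("wrist")); c['R']=z['R'];c['t']=z['t']
g=lambda u:[(270+a/5-.4,140+b/5-.4) for a,b in u]
F=ray(c,g([(243,242),(334,242),(242,534),(331,532)]),.093); print(F,F.mean(0))
B=ray(c,g([(179,56),(388,56),(181,380),(384,380)]),.034); print(B)
d=(F[2:]-F[:2]).mean(0); print(np.degrees(np.arctan2(d[1],d[0])))
d=(B[2:]-B[:2]).mean(0); print(np.degrees(np.arctan2(d[1],d[0])))
d=B[1]-B[0];print("perp",np.degrees(np.arctan2(d[1],d[0])))
sq=(B[0]+B[1])/2; print("square mid",sq)
go(env,[F[:,0].mean(),F[:,1].mean(),.056],86.7)
E
```

```text
[[0.513  0.3535 0.093 ]
 [0.5243 0.3529 0.093 ]
 [0.5107 0.3145 0.093 ]
 [0.5224 0.3142 0.093 ]] [0.5176 0.3338 0.093 ]
[[0.5041 0.3695 0.034 ]
 [0.5355 0.3678 0.034 ]
 [0.5011 0.3189 0.034 ]
 [0.5333 0.3172 0.034 ]]
-93.09428613302252
-92.93061691508717
perp -3.104577430046008
square mid [0.5198 0.3687 0.034 ]
t 2.2 pos [0.5111 0.3226 0.1993] F [-0.1388 -0.7882  0.3605] T [-0.023  -0.0143  0.0173] op 0.0519
shift cm [ 1.1684  0.6118 14.3312] turn [-0.0855  0.0474  0.1238]
```

Request:
{"op": "jog_arm", "data": {
  "plan": [120,1.1,0.5,4,0,0,-0.2,120,1.1,0.5,6,0,0,-0.2,120,1.1,0.5,8,0,0,-0.2,120,1.1,0.5,10,0,0,-0.2,120,1.1,0.5,11.5,0,0,-0.2,120,1.1,0.5,13,0,0,-0.2,120,1.1,0.5,14,0,0,-0.2,120,1.1,0.5,14.4,0,0,-0.2,120,1.1,0.5,14.4,0,0,-0.2,120,1.1,0.5,14.4,0,0,-0.2]
}}

```text
time_s: 3.03
ee_pos: [0.5172, 0.3323, 0.0572]
orientation: [0.726, 0.688, 0.0, 0.0]
wrist_force: [0.6, 1.4, -0.0]
opening: 0.0454
```

```bash
python3 - <<'E'
from cell import env
from h import *
go(env,[.5165,.333,.056],87)
p,d=env.capture("wrist"); cv2.imwrite("pics/w2.png",p[:,:,::-1])
E
```

```text
t 3.03 pos [0.5172 0.3323 0.0572] F [ 0.5783  1.395  -0.047 ] T [ 0.0125  0.0095 -0.0303] op 0.0454
shift cm [ 0.0641 -0.077   0.116 ] turn [ 0.0375 -0.0266 -0.0997]
```

View pics/w2.png

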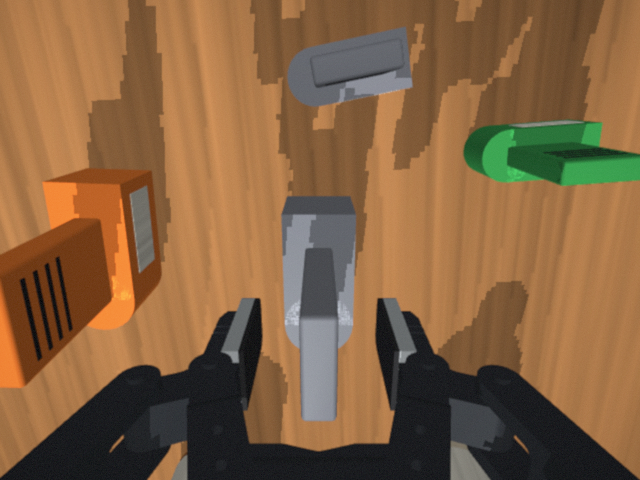

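Request:
{"op": "jog_arm", "data": {
  "plan": [255,0,0,0.1,0,0,0,255,0,0,0.1,0,0,0,255,0,0,0.1,0,0,0,255,0,0,0.1,0,0,0,255,0,0,0.1,0,0,0,255,0,0,0.1,0,0,0,255,0,0,0.1,0,0,0,255,0,0,0.1,0,0,0,255,0,0,0.1,0,0,0],
  "force": 70
}}

```text
time_s: 3.83
ee_pos: [0.5172, 0.3328, 0.0559]
orientation: [0.726, 0.688, 0.0, 0.0]
wrist_force: [0.3, -0.7, 7.4]
opening: 0.0115
```

```bash
python3 - <<'E'
from cell import env
from h import *
go(env,[.5165,.333,.20],87)
E
```

```text
t 3.83 pos [0.5172 0.3328 0.0559] F [ 0.2885 -0.7015  7.3961] T [-0.067   0.0433 -0.012 ] op 0.0115
shift cm [  0.027   -0.062  -14.4142] turn [ 0.0442 -0.0299 -0.0677]
```

Request:
{"op": "jog_arm", "data": {
  "plan": [255,0,0,-2,0,0,0,255,0,0,-5,0,0,0,255,0,0,-8,0,0,0,255,0,0,-11,0,0,0,255,0,0,-14,0,0,0,255,0,0,-15,0,0,0,255,0,0,-15.4,0,0,0,255,0,0,-15.4,0,0,0]
}}

```text
time_s: 4.5
ee_pos: [0.5169, 0.3326, 0.2089]
orientation: [0.726, 0.688, -0.0, -0.0]
wrist_force: [-0.3, 0.3, -5.1]
opening: 0.0108
```

```bash
python3 - <<'E'
from cell import env
from h import *
go(env,[.5695,.0342,.21],95.1)
E
```

```text
t 4.5 pos [0.5169 0.3326 0.2089] F [-0.3361  0.2545 -5.0822] T [-0.0786 -0.0168 -0.0046] op 0.0108
shift cm [-29.5156   6.8536  -0.116 ] turn [-0.0125 -0.002  -8.1701]
```

Request:
{"op": "jog_arm", "data": {
  "plan": [255,-2,0.5,-0.1,0,0,0,255,-5,1.2,-0.1,0,0,-1,255,-8.5,2,-0.1,0,0,-2,255,-12,2.8,-0.1,0,0,-3,255,-15.5,3.6,-0.1,0,0,-4,255,-19,4.4,-0.1,0,0,-5,255,-22.5,5.2,-0.1,0,0,-6,255,-25.5,5.9,-0.1,0,0,-7,255,-28,6.5,-0.1,0,0,-8.2,255,-29.5,6.85,-0.1,0,0,-8.2,255,-29.5,6.85,-0.1,0,0,-8.2,255,-29.5,6.85,-0.1,0,0,-8.2]
}}

```text
time_s: 5.5
ee_pos: [0.569, 0.0337, 0.2081]
orientation: [0.675, 0.737, -0.001, -0.001]
wrist_force: [0.1, 0.6, -3.7]
opening: 0.0112
```

```bash
python3 - <<'E'
from cell import env
from h import *
go(env,[.5695,.0342,.085],95.1)
for n in ("wrist","top"):
    c=env.camera_params(n)
    p,d=env.capture(n); cv2.imwrite(f"pics/{n}3.png",p[:,:,::-1]); np.savez(f"{n}3.npz",p=p,d=d,R=c['R'],t=c['t'])
E
```

```text
t 5.5 pos [0.569  0.0337 0.2081] F [ 0.0545  0.6364 -3.6859] T [-0.0141  0.0361 -0.0101] op 0.0112
shift cm [ 0.0342  0.0942 12.3067] turn [-0.1799 -0.0441 -0.0732]
```

View pics/wrist3.png

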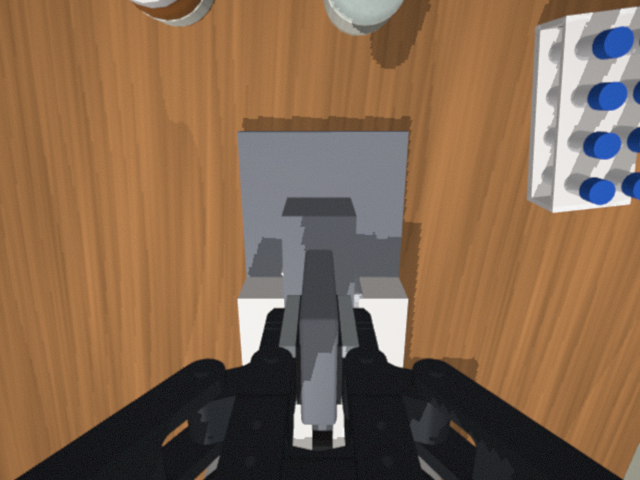

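View pics/top3.png

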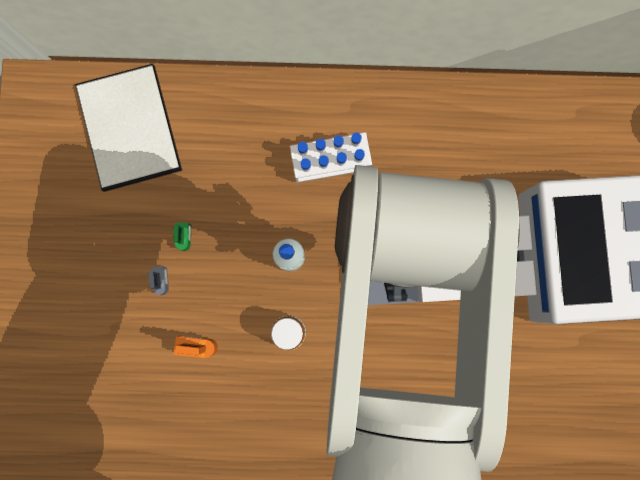

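```bash
python3 - <<'E'
import cv2,numpy as np
p=np.load("wrist3.npz")["p"][:,:,::-1]
cv2.imwrite("pics/w3c.png",cv2.resize(p[120:310,225:425],(800,760)[:2],interpolation=cv2.INTER_CUBIC)[:600])
cv2.imwrite("pics/w3d.png",cv2.resize(p[260:460,225:425],(600,600),interpolation=cv2.INTER_CUBIC)[:600])
E
```

```text
(no output)
```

View pics/w3c.png

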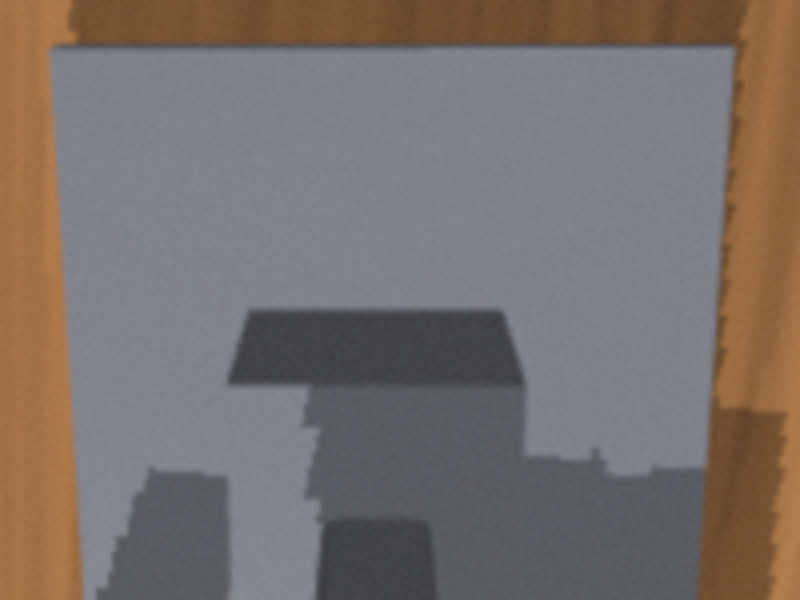

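View pics/w3d.png

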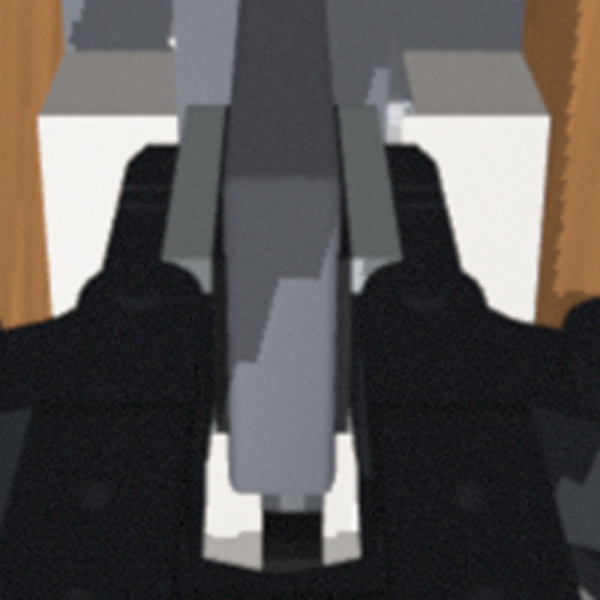

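```bash
python3 - <<'E'
from cell import env
from h import *
z=np.load("wrist3.npz"); c=dict(env.camera_params("wrist")); c['R']=z['R'];c['t']=z['t']
g=lambda u:[(225+a/4-.4,120+b/4-.4) for a,b in u]
h=lambda u:[(225+a/3-.4,260+b/3-.4) for a,b in u]
A=ray(c,g([(53,47),(734,46)]),.012); C=ray(c,h([(39,115),(548,115)]),.054)
C2=ray(c,h([(53,318),(532,318)]),.054); S=ray(c,h([(262,540),(323,540)]),.054)
top=.2081-.0559+.034
B=ray(c,g([(229,384),(524,384)]),top); F=ray(c,h([(228,490),(334,490)]),.2081-.0559+.093)
for n,v in zip("A C C2 S B F".split(),(A,C,C2,S,B,F)): print(n,v.round(4).tolist(),v.mean(0),np.linalg.norm(v[1]-v[0]))
xp=np.array([.0892,-.996]);yp=np.array([.996,.0892]);M=np.array([.5762,-.0405])
for n,v in zip("A C C2 S B F".split(),(A,C,C2,S,B,F)):
    m=v.mean(0)[:2]-M; print(n,m@xp,m@yp)
d=A[1]-A[0];print(np.degrees(np.arctan2(d[1],d[0])));d=C[1]-C[0];print(np.degrees(np.arctan2(d[1],d[0])));d=B[1]-B[0];print(np.degrees(np.arctan2(d[1],d[0])))
d=C.mean(0)-A.mean(0);print(np.degrees(np.arctan2(d[1],d[0])))
o=env.observe();print(o['ee_pos'][:2]-M@np.eye(2),(o['ee_pos'][:2]-M)@yp,Ro.from_quat(o['orientation']).as_matrix()[:,0])
E
```

```text
A [[0.4984, 0.0846, 0.012], [0.6368, 0.097, 0.012]] [0.5676 0.0908 0.012 ] 0.13892046157258683
C [[0.5094, -0.0446, 0.054], [0.648, -0.0323, 0.054]] [ 0.5787 -0.0385  0.054 ] 0.13923355502391865
C2 [[0.515, -0.1104, 0.054], [0.6538, -0.0979, 0.054]] [ 0.5844 -0.1042  0.054 ] 0.1394067103418195
S [[0.5824, -0.1872, 0.054], [0.6014, -0.1855, 0.054]] [ 0.5919 -0.1863  0.054 ] 0.019088150400349942
B [[0.5507, 0.0682, 0.1862], [0.5819, 0.071, 0.1862]] [0.5663 0.0696 0.1862] 0.03126553868220869
F [[0.5652, 0.0156, 0.2452], [0.5767, 0.0167, 0.2452]] [0.571  0.0162 0.2452] 0.011595142871524912
A -0.13153107119458685 0.0031664149755930137
C -0.0018163572458395412 0.002663698752171707
C2 0.06414498353610742 0.0024960514714809125
S 0.14666389549434097 0.002662656471138322
B -0.11053503970374197 -4.3067104612201645e-05
F -0.05689812012666629 -0.00016506111783904775
5.133743484114335
5.106324709044268
5.077581067373498
-85.10439615167316
[-0.0071  0.0755] -0.00038387245526992544 [-0.0895  0.996   0.0007]
```

```bash
python3 - <<'E'
from cell import env
from h import *
go(env,[.5719,.0359,.0695],95.1)
E
```

```text
t 5.6 pos [0.5691 0.035  0.2089] F [-0.234   0.3687 -2.8743] T [-0.0181 -0.0234  0.0048] op 0.0114
shift cm [ 0.0595  0.3192 13.943 ] turn [-0.1135 -0.0395  0.0376]
```

Request:
{"op": "jog_arm", "data": {
  "plan": [255,0.1,0.3,2,-0.1,0,0,255,0.1,0.3,4.5,-0.1,0,0,255,0.1,0.3,7.5,-0.1,0,0,255,0.1,0.3,10,-0.1,0,0,255,0.1,0.3,12,-0.1,0,0,255,0.1,0.3,13,-0.1,0,0,255,0.1,0.3,13.6,-0.1,0,0,255,0.1,0.3,13.8,-0.1,0,0,255,0.1,0.3,13.8,-0.1,0,0,255,0.1,0.3,13.8,-0.1,0,0]
}}

```text
time_s: 6.43
ee_pos: [0.573, 0.0358, 0.0734]
orientation: [0.675, 0.738, 0.001, 0.001]
wrist_force: [-0.1, -0.1, -3.3]
opening: 0.0107
```

```bash
python3 - <<'E'
from cell import env
from h import *
go(env,[.5719,.0359,.0695],95.1)
for n in ("wrist","scene"):
    c=env.camera_params(n)
    p,d=env.capture(n); cv2.imwrite(f"pics/{n}4.png",p[:,:,::-1]); np.savez(f"{n}4.npz",p=p,d=d,R=c['R'],t=c['t'])
go(env,[.5719,.0359,.0695],95.1)
E
```

```text
t 6.43 pos [0.573  0.0358 0.0734] F [-0.1349 -0.0592 -3.2863] T [ 0.0537 -0.0118 -0.0026] op 0.0107
shift cm [ 0.0244 -0.1082  0.3918] turn [0.1879 0.0068 0.0376]
t 6.53 pos [0.5729 0.0356 0.0734] F [-0.872  -0.1929 -3.613 ] T [-0.0539 -0.0061  0.0026] op 0.0113
shift cm [ 0.0347 -0.1034  0.3896] turn [0.1958 0.0086 0.0297]
```

View pics/wrist4.png

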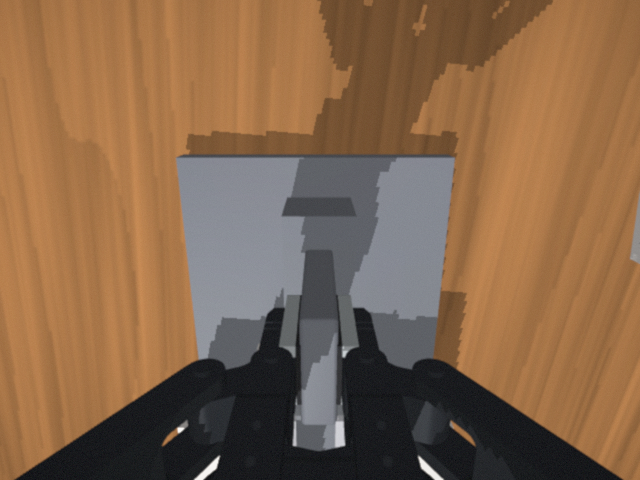

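View pics/scene4.png

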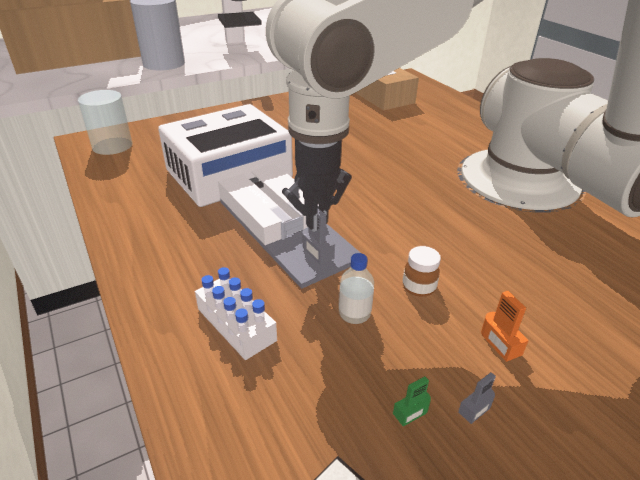

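```bash
python3 - <<'E'
import cv2,numpy as np
p=np.load("wrist4.npz")["p"][:,:,::-1]
cv2.imwrite("pics/w4c.png",cv2.resize(p[140:290,170:470],(800,400),interpolation=cv2.INTER_CUBIC))
cv2.imwrite("pics/w4d.png",cv2.resize(p[360:460,270:370],(600,600),interpolation=cv2.INTER_CUBIC))
E
```

```text
(no output)
```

View pics/w4c.png

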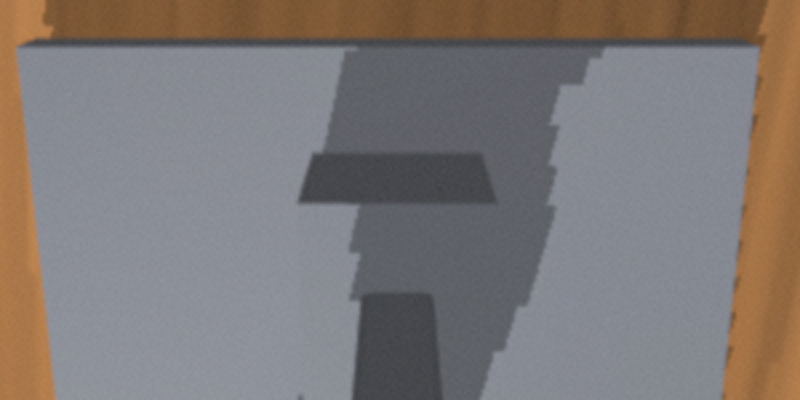

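View pics/w4d.png

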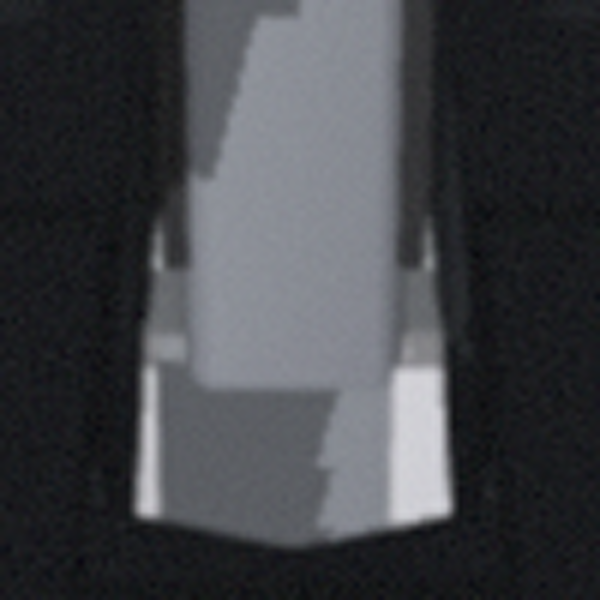

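```bash
python3 - <<'E'
from cell import env
from h import *
z=np.load("wrist4.npz"); c=dict(env.camera_params("wrist")); c['R']=z['R'];c['t']=z['t']
k=8/3
g=lambda u:[(170+a/k-.3,140+b/k-.3) for a,b in u]
h=lambda u:[(270+a/6-.4,360+b/6-.4) for a,b in u]
A=ray(c,g([(18,47),(758,46)]),.012); A2=ray(c,g([(56,390),(724,390)]),.012)
S=ray(c,h([(159,480),(390,480)]),.054)
u=.0734-.0559
B=ray(c,g([(299,203),(497,203)]),u+.034); b=ray(c,g([(313,153),(485,153)]),u); F=ray(c,h([(203,386),(393,386)]),u+.093)
xp=np.array([.0892,-.996]);yp=np.array([.996,.0892]);M=np.array([.5786,-.0388])
for n,v in zip("A A2 S B b F".split(),(A,A2,S,B,b,F)):
    m=v.mean(0)[:2]-M; d=v[1]-v[0];print(n,v.mean(0),m@xp,m@yp,np.linalg.norm(d),np.degrees(np.arctan2(d[1],d[0])))
o=env.observe();print((o['ee_pos'][:2]-M)@yp)
E
```

```text
A [0.5672 0.0904 0.012 ] -0.12968274579401354 0.0001594301194408499 0.13914892334059212 5.192907232203558
A2 [0.5738 0.0193 0.012 ] -0.058296011642900124 0.0004473328581900693 0.13987622109185793 5.029927714561815
S [ 0.5793 -0.0469  0.054 ] 0.008122012914127943 1.038117868305832e-05 0.019744211765459346 4.897592799607381
B [0.5705 0.0715 0.0515] -0.11059405541484334 0.0017557992370276655 0.03148465846165063 5.079103322554437
b [0.5709 0.0714 0.0175] -0.11049170508567507 0.0021317285638438443 0.032500609894050174 5.09129650828859
F [0.5751 0.0178 0.1105] -0.056647442258626925 0.0015827672250655024 0.010407652394887255 4.912954797470022
0.0010110037392477584
```

Request:
{"op": "jog_arm", "data": {
  "plan": [255,0,-0.15,0.1,0.2,0,0,255,0,-0.15,0.25,0.2,0,0,255,0,-0.15,0.35,0.2,0,0,255,-0.5,-0.15,0.38,0.2,0,0,255,-1.2,-0.15,0.38,0.2,0,0,255,-1.9,-0.15,0.38,0.2,0,0,255,-2.5,-0.15,0.38,0.2,0,0,255,-2.8,-0.15,0.38,0.2,0,0,255,-3,-0.15,0.38,0.2,0,0,255,-3,-0.15,0.38,0.2,0,0]
}}

```text
time_s: 7.37
ee_pos: [0.5736, 0.0051, 0.0685]
orientation: [0.675, 0.738, -0.001, -0.001]
wrist_force: [0.8, 0.9, -3.1]
opening: 0.0112
```

```bash
cat >> h.py <<'E'
xp=np.array([.0892,-.996]);yp=np.array([.996,.0892]);M=np.array([.5786,-.0388])
def st(env):
    o=env.observe(); m=o['ee_pos'][:2]-M; R=Ro.from_quat(o['orientation']).as_matrix()
    F=o['wrist_force']
    print("t %.2f mid_x %.2f nose %.2f tcp_y %.2f under %.2f | Fx %.2f Fy %.2f Fz %.2f | head %.2f tiltx %.2f tilty %.2f op %.4f T"%(o['time_s'],(m@xp)*1e3-1,(m@xp)*1e3+34,(m@yp)*1e3,(o['ee_pos'][2]-.0679)*1e3,F[:2]@xp,F[:2]@yp,F[2],np.degrees(np.arctan2(R[1,0],R[0,0])),np.degrees(R[2,1]),np.degrees(R[2,0]),o['opening']),o['torque'])
E
python3 - <<'E'
from cell import env
from h import *
st(env)
c=env.camera_params("wrist")
p,d=env.capture("wrist"); cv2.imwrite("pics/wrist5.png",p[:,:,::-1]); np.savez("wrist5.npz",p=p,d=d,R=c['R'],t=c['t'])
st(env)
E
```

```text
t 7.37 mid_x -45.16 nose -10.16 tcp_y -1.02 under 0.58 | Fx -0.81 Fy 0.91 Fz -3.08 | head 95.09 tiltx -0.10 tilty 0.01 op 0.0112 T [ 0.0059  0.0493 -0.0177]
t 7.42 mid_x -45.48 nose -10.48 tcp_y -1.05 under 0.57 | Fx -0.33 Fy 1.45 Fz -4.38 | head 95.10 tiltx -0.11 tilty 0.01 op 0.0108 T [ 0.0471 -0.016   0.0292]
```

View pics/wrist5.png

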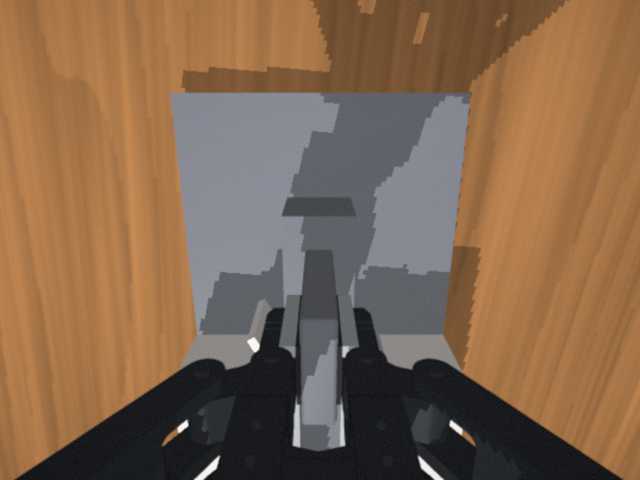

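```bash
python3 - <<'E'
import cv2,numpy as np
p=np.load("wrist5.npz")["p"][:,:,::-1]
cv2.imwrite("pics/w5c.png",cv2.resize(p[80:350,165:485],(800,675),interpolation=cv2.INTER_CUBIC)[:600])
E
```

```text
(no output)
```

View pics/w5c.png

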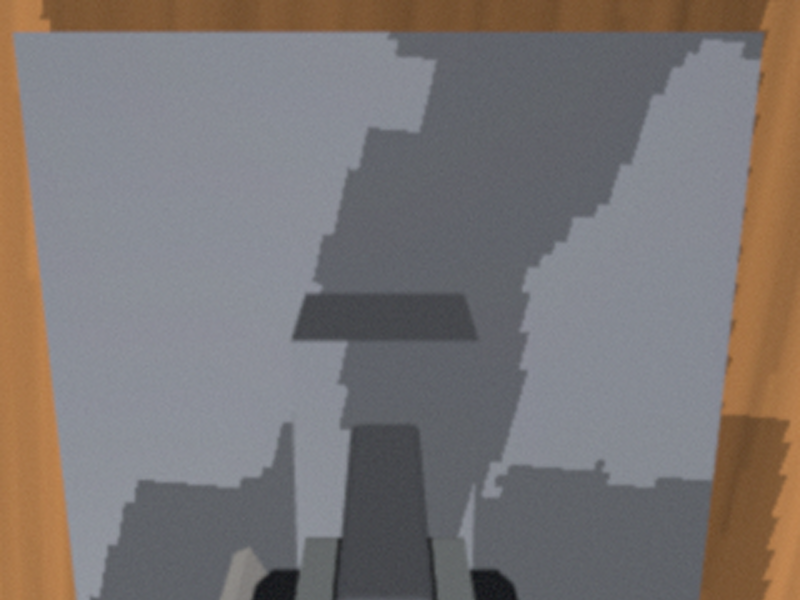

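```bash
python3 - <<'E'
from cell import env
from h import *
z=np.load("wrist5.npz"); c=dict(env.camera_params("wrist")); c['R']=z['R'];c['t']=z['t']
g=lambda u:[(165+a/2.5-.3,80+b/2.5-.3) for a,b in u]
A=ray(c,g([(15,33),(763,33)]),.012); A1=ray(c,g([(39,260),(738,260)]),.012);A2=ray(c,g([(73,560),(704,560)]),.012)
u=.0126
B=ray(c,g([(292,340),(478,340)]),u+.034); b=ray(c,g([(305,294),(466,294)]),u)
for n,v in zip("A A1 A2 B b".split(),(A,A1,A2,B,b)):
    m=v.mean(0)[:2]-M; d=v[1]-v[0];print(n,v.mean(0),m@xp,m@yp,np.linalg.norm(d),np.degrees(np.arctan2(d[1],d[0])))
E
```

```text
A [0.5673 0.0902 0.012 ] -0.12946026593184942 0.00022950485753348362 0.13933905752566086 5.102243122799438
A1 [0.5711 0.0475 0.012 ] -0.08659313151943426 0.0001820969706491822 0.13976648049301135 5.111369979283394
A2 [ 0.5771 -0.0196  0.012 ] -0.01925245173027561 0.00025412417356740903 0.1397198533231914 5.125707505173983
B [0.571  0.0409 0.0466] -0.08003787682777667 -0.0004974985628311366 0.03154066577544333 5.114914186872991
b [0.5711 0.0406 0.0126] -0.07977061086712466 -0.00040003778867507035 0.03245204645028713 5.112853619423731
```

Request:
{"op": "jog_arm", "data": {
  "plan": [255,-0.3,0.06,-0.06,-0.1,0,0,255,-0.6,0.06,-0.06,-0.1,0,0,255,-0.9,0.06,-0.06,-0.1,0,0,255,-1.2,0.06,-0.06,-0.1,0,0,255,-1.5,0.06,-0.06,-0.1,0,0,255,-1.8,0.06,-0.06,-0.1,0,0,255,-2.1,0.06,-0.06,-0.1,0,0,255,-2.4,0.06,-0.06,-0.1,0,0]
}}

```text
time_s: 8.08
ee_pos: [0.5763, -0.0184, 0.069]
orientation: [0.675, 0.738, 0.0, -0.0]
wrist_force: [-1.1, 2.8, -3.6]
opening: 0.011
```

```bash
python3 - <<'E'
from cell import env
from h import *
st(env)
E
```

```text
t 8.08 mid_x -21.50 nose 13.50 tcp_y -0.47 under 1.13 | Fx -2.88 Fy -0.80 Fz -3.55 | head 95.12 tiltx -0.01 tilty 0.02 op 0.0110 T [ 0.7221  0.0645 -0.0056]
```

Request:
{"op": "jog_arm", "data": {
  "plan": [255,-0.3,0,0,0,0,0,255,-0.6,0,0,0,0,0,255,-0.9,0,0,0,0,0,255,-1.2,0,0,0,0,0,255,-1.5,0,0,0,0,0,255,-1.8,0,0,0,0,0,255,-2.1,0,0,0,0,0,255,-2.4,0,0,0,0,0]
}}

```text
time_s: 8.75
ee_pos: [0.5785, -0.0425, 0.069]
orientation: [0.675, 0.738, -0.0, -0.0]
wrist_force: [-1.7, 2.7, -3.7]
opening: 0.0115
```

```bash
python3 - <<'E'
from cell import env
from h import *
st(env)
E
```

```text
t 8.75 mid_x 2.69 nose 37.69 tcp_y -0.48 under 1.15 | Fx -2.86 Fy -1.43 Fz -3.69 | head 95.12 tiltx -0.01 tilty 0.00 op 0.0115 T [ 0.4228  0.4142 -0.0095]
```

Request:
{"op": "jog_arm", "data": {
  "plan": [255,-0.3,0,0,0,0,0,255,-0.6,0,0,0,0,0,255,-0.9,0,0,0,0,0,255,-1.2,0,0,0,0,0,255,-1.5,0,0,0,0,0,255,-1.8,0,0,0,0,0,255,-2.1,0,0,0,0,0,255,-2.4,0,0,0,0,0]
}}

```text
time_s: 9.42
ee_pos: [0.5807, -0.0664, 0.0691]
orientation: [0.675, 0.738, -0.0, -0.0]
wrist_force: [-0.8, 1.4, -3.5]
opening: 0.0112
```

```bash
python3 - <<'E'
from cell import env
from h import *
st(env)
c=env.camera_params("wrist")
p,d=env.capture("wrist"); cv2.imwrite("pics/wrist6.png",p[:,:,::-1])
E
```

```text
t 9.42 mid_x 26.68 nose 61.68 tcp_y -0.39 under 1.18 | Fx -1.49 Fy -0.65 Fz -3.51 | head 95.13 tiltx -0.00 tilty -0.00 op 0.0112 T [0.2007 0.3401 0.0426]
```

View pics/wrist6.png

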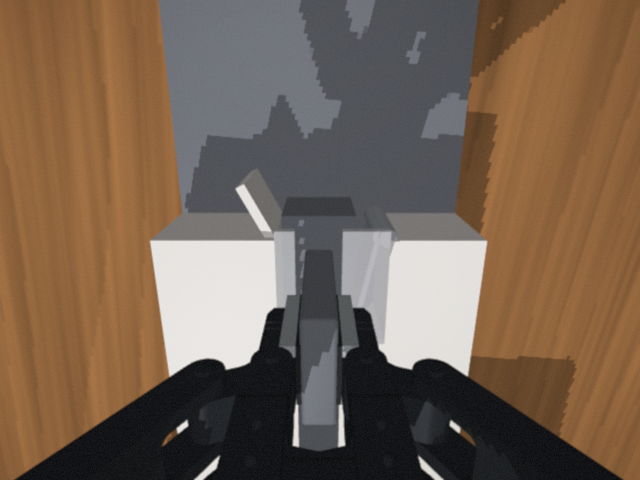

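Request:
{"op": "jog_arm", "data": {
  "plan": [255,-0.3,0,0,0,0,0,255,-0.6,0,0,0,0,0,255,-0.9,0,0,0,0,0,255,-1.2,0,0,0,0,0,255,-1.5,0,0,0,0,0,255,-1.8,0,0,0,0,0,255,-2.1,0,0,0,0,0,255,-2.4,0,0,0,0,0]
}}

```text
time_s: 10.13
ee_pos: [0.5828, -0.0903, 0.0691]
orientation: [0.675, 0.738, 0.0, -0.0]
wrist_force: [-1.7, 0.3, -3.3]
opening: 0.0108
```

```bash
python3 - <<'E'
from cell import env
from h import *
st(env)
E
```

```text
t 10.13 mid_x 50.66 nose 85.66 tcp_y -0.39 under 1.19 | Fx -0.50 Fy -1.68 Fz -3.27 | head 95.13 tiltx 0.00 tilty 0.00 op 0.0108 T [0.1005 0.4032 0.0953]
```

Request:
{"op": "jog_arm", "data": {
  "plan": [255,-0.3,0,0,0,0,0,255,-0.6,0,0,0,0,0,255,-0.9,0,0,0,0,0,255,-1.2,0,0,0,0,0,255,-1.5,0,0,0,0,0,255,-1.8,0,0,0,0,0,255,-2.1,0,0,0,0,0,255,-2.4,0,0,0,0,0,255,-2.7,0,0,0,0,0,255,-3,0,0,0,0,0]
}}

```text
time_s: 10.97
ee_pos: [0.5857, -0.1203, 0.0692]
orientation: [0.675, 0.738, 0.0, 0.0]
wrist_force: [-0.5, 0.4, -3.6]
opening: 0.0112
```

```bash
python3 - <<'E'
from cell import env
from h import *
st(env)
E
```

```text
t 10.97 mid_x 80.76 nose 115.76 tcp_y -0.20 under 1.28 | Fx -0.42 Fy -0.51 Fz -3.60 | head 95.12 tiltx 0.03 tilty -0.01 op 0.0112 T [ 0.0048 -0.0111 -0.0044]
```

Request:
{"op": "jog_arm", "data": {
  "plan": [255,-0.1,0,0,0,0,0,255,-0.2,0,0,0,0,0,255,-0.2,0,0,0,0,0]
}}

```text
time_s: 11.22
ee_pos: [0.5857, -0.122, 0.0691]
orientation: [0.675, 0.738, 0.0, 0.0]
wrist_force: [0.8, 0.9, -3.9]
opening: 0.0112
```

Request:
{"op": "jog_arm", "data": {
  "plan": [255,-0.1,0,0,0,0,0,255,-0.2,0,0,0,0,0,255,-0.2,0,0,0,0,0]
}}

```text
time_s: 11.47
ee_pos: [0.5859, -0.1239, 0.0691]
orientation: [0.675, 0.738, 0.0, 0.0]
wrist_force: [-0.5, -0.8, -3.5]
opening: 0.0112
```

Request:
{"op": "jog_arm", "data": {
  "plan": [255,-0.1,0,0,0,0,0,255,-0.2,0,0,0,0,0,255,-0.2,0,0,0,0,0]
}}

```text
time_s: 11.72
ee_pos: [0.586, -0.126, 0.0691]
orientation: [0.675, 0.738, 0.0, -0.0]
wrist_force: [0.9, -0.9, -3.7]
opening: 0.0112
```

```bash
python3 - <<'E'
from cell import env
from h import *
st(env)
E
```

```text
t 11.72 mid_x 86.49 nose 121.49 tcp_y -0.39 under 1.18 | Fx 0.95 Fy 0.82 Fz -3.68 | head 95.12 tiltx -0.00 tilty 0.00 op 0.0112 T [ 0.0007 -0.0134  0.016 ]
```

Request:
{"op": "jog_arm", "data": {
  "plan": [255,-0.1,0,0,0,0,0,255,-0.2,0,0,0,0,0,255,-0.2,0,0,0,0,0]
}}

```text
time_s: 11.97
ee_pos: [0.5862, -0.128, 0.0691]
orientation: [0.675, 0.738, 0.0, -0.0]
wrist_force: [-0.4, 0.1, -3.0]
opening: 0.011
```

```bash
echo 'from cell import env
from h import *
st(env)' > s.py; python3 s.py
```

```text
t 11.97 mid_x 88.50 nose 123.50 tcp_y -0.36 under 1.19 | Fx -0.12 Fy -0.41 Fz -2.98 | head 95.12 tiltx 0.00 tilty 0.00 op 0.0110 T [ 0.0114  0.0127 -0.0066]
```

Request:
{"op": "jog_arm", "data": {
  "plan": [255,-0.1,0,0,0,0,0,255,-0.2,0,0,0,0,0,255,-0.2,0,0,0,0,0]
}}

```text
time_s: 12.22
ee_pos: [0.5864, -0.13, 0.0691]
orientation: [0.675, 0.738, 0.0, -0.0]
wrist_force: [0.2, -0.9, -3.6]
opening: 0.0112
```

```bash
python3 s.py
```

```text
t 12.22 mid_x 90.50 nose 125.50 tcp_y -0.39 under 1.17 | Fx 0.94 Fy 0.12 Fz -3.59 | head 95.12 tiltx -0.00 tilty 0.00 op 0.0112 T [-0.001  -0.0278 -0.0283]
```

Request:
{"op": "jog_arm", "data": {
  "plan": [255,-0.1,0,0,0,0,0,255,-0.2,0,0,0,0,0,255,-0.2,0,0,0,0,0]
}}

```text
time_s: 12.47
ee_pos: [0.5866, -0.132, 0.0691]
orientation: [0.675, 0.738, 0.0, -0.0]
wrist_force: [-0.1, 0.3, -3.1]
opening: 0.0115
```

```bash
python3 s.py
```

```text
t 12.47 mid_x 92.50 nose 127.50 tcp_y -0.38 under 1.18 | Fx -0.29 Fy -0.11 Fz -3.11 | head 95.12 tiltx -0.00 tilty 0.00 op 0.0115 T [ 0.0713 -0.0255  0.0092]
```

Request:
{"op": "jog_arm", "data": {
  "plan": [255,-0.1,0,0,0,0,0,255,-0.2,0,0,0,0,0,255,-0.2,0,0,0,0,0]
}}

```text
time_s: 12.72
ee_pos: [0.5867, -0.134, 0.0691]
orientation: [0.675, 0.738, 0.0, 0.0]
wrist_force: [0.3, 0.5, -3.4]
opening: 0.0113
```

```bash
python3 s.py
```

```text
t 12.72 mid_x 94.53 nose 129.53 tcp_y -0.39 under 1.20 | Fx -0.47 Fy 0.31 Fz -3.39 | head 95.12 tiltx 0.00 tilty 0.00 op 0.0113 T [0.0395 0.0216 0.0127]
```

Request:
{"op": "jog_arm", "data": {
  "plan": [255,-0.1,0,0,0,0,0,255,-0.2,0,0,0,0,0,255,-0.2,0,0,0,0,0]
}}

```text
time_s: 12.97
ee_pos: [0.5869, -0.1359, 0.0691]
orientation: [0.675, 0.738, 0.0, -0.0]
wrist_force: [-0.5, 0.8, -2.5]
opening: 0.0111
```

```bash
python3 s.py
```

```text
t 12.97 mid_x 96.49 nose 131.49 tcp_y -0.40 under 1.19 | Fx -0.84 Fy -0.41 Fz -2.53 | head 95.12 tiltx -0.00 tilty 0.00 op 0.0111 T [-0.0241 -0.0089  0.0205]
```

Request:
{"op": "jog_arm", "data": {
  "plan": [255,-0.1,0,0,0,0,0,255,-0.2,0,0,0,0,0,255,-0.2,0,0,0,0,0]
}}

```text
time_s: 13.22
ee_pos: [0.5871, -0.1379, 0.0691]
orientation: [0.675, 0.738, 0.0, -0.0]
wrist_force: [0.3, -0.2, -3.4]
opening: 0.0115
```

```bash
python3 s.py
```

```text
t 13.22 mid_x 98.51 nose 133.51 tcp_y -0.37 under 1.18 | Fx 0.22 Fy 0.31 Fz -3.40 | head 95.12 tiltx 0.00 tilty 0.00 op 0.0115 T [ 0.0175 -0.0048  0.048 ]
```

Request:
{"op": "jog_arm", "data": {
  "plan": [255,-0.1,0,0,0,0,0,255,-0.2,0,0,0,0,0,255,-0.2,0,0,0,0,0]
}}

```text
time_s: 13.47
ee_pos: [0.5873, -0.1399, 0.0691]
orientation: [0.675, 0.738, -0.0, -0.0]
wrist_force: [0.1, 0.3, -3.8]
opening: 0.0114
```

```bash
python3 s.py
```

```text
t 13.47 mid_x 100.51 nose 135.51 tcp_y -0.40 under 1.15 | Fx -0.29 Fy 0.15 Fz -3.81 | head 95.12 tiltx -0.00 tilty 0.00 op 0.0114 T [0.0354 0.0018 0.0177]
```

Request:
{"op": "jog_arm", "data": {
  "plan": [255,-0.1,0,0,0,0,0,255,-0.2,0,0,0,0,0,255,-0.2,0,0,0,0,0]
}}

```text
time_s: 13.72
ee_pos: [0.5875, -0.1419, 0.0691]
orientation: [0.675, 0.738, -0.0, -0.0]
wrist_force: [0.6, -0.0, -3.8]
opening: 0.0112
```

```bash
python3 s.py
```

```text
t 13.72 mid_x 102.51 nose 137.51 tcp_y -0.38 under 1.19 | Fx 0.08 Fy 0.59 Fz -3.82 | head 95.12 tiltx -0.00 tilty 0.00 op 0.0112 T [-0.0056  0.0268 -0.0491]
```

Request:
{"op": "jog_arm", "data": {
  "plan": [255,-0.1,0,0,0,0,0,255,-0.2,0,0,0,0,0,255,-0.2,0,0,0,0,0]
}}

```text
time_s: 13.97
ee_pos: [0.5876, -0.1439, 0.0691]
orientation: [0.675, 0.738, 0.0, 0.0]
wrist_force: [-0.8, -0.6, -3.5]
opening: 0.0111
```

```bash
python3 s.py
```

```text
t 13.97 mid_x 104.50 nose 139.50 tcp_y -0.38 under 1.20 | Fx 0.55 Fy -0.82 Fz -3.51 | head 95.12 tiltx 0.00 tilty 0.00 op 0.0111 T [-0.0804 -0.006  -0.0299]
```

Request:
{"op": "jog_arm", "data": {
  "plan": [255,-0.1,0,0,0,0,0,255,-0.2,0,0,0,0,0,255,-0.2,0,0,0,0,0]
}}

```text
time_s: 14.22
ee_pos: [0.5878, -0.1459, 0.0691]
orientation: [0.675, 0.738, 0.0, -0.0]
wrist_force: [-0.2, -0.4, -3.6]
opening: 0.0111
```

```bash
python3 s.py
```

```text
t 14.22 mid_x 106.51 nose 141.51 tcp_y -0.39 under 1.18 | Fx 0.35 Fy -0.19 Fz -3.56 | head 95.12 tiltx -0.00 tilty 0.00 op 0.0111 T [-0.001   0.0356 -0.0145]
```

Request:
{"op": "jog_arm", "data": {
  "plan": [255,-0.1,0,0,0,0,0,255,-0.2,0,0,0,0,0,255,-0.2,0,0,0,0,0]
}}

```text
time_s: 14.47
ee_pos: [0.588, -0.1479, 0.0691]
orientation: [0.675, 0.738, 0.0, -0.0]
wrist_force: [0.4, 0.1, -3.3]
opening: 0.0115
```

```bash
python3 s.py
```

```text
t 14.47 mid_x 108.50 nose 143.50 tcp_y -0.38 under 1.17 | Fx -0.12 Fy 0.39 Fz -3.35 | head 95.12 tiltx 0.00 tilty 0.00 op 0.0115 T [0.0283 0.0396 0.002 ]
```

Request:
{"op": "jog_arm", "data": {
  "plan": [255,-0.1,0,0,0,0,0,255,-0.2,0,0,0,0,0,255,-0.2,0,0,0,0,0]
}}

```text
time_s: 14.72
ee_pos: [0.5882, -0.1499, 0.0691]
orientation: [0.675, 0.738, 0.0, 0.0]
wrist_force: [-1.0, 0.3, -3.4]
opening: 0.0111
```

```bash
python3 s.py
```

```text
t 14.72 mid_x 110.48 nose 145.48 tcp_y -0.34 under 1.21 | Fx -0.38 Fy -1.00 Fz -3.43 | head 95.12 tiltx 0.01 tilty 0.00 op 0.0111 T [-0.0037 -0.0291 -0.0036]
```

Request:
{"op": "jog_arm", "data": {
  "plan": [255,-0.1,0,0,0,0,0,255,-0.2,0,0,0,0,0,255,-0.2,0,0,0,0,0]
}}

```text
time_s: 14.97
ee_pos: [0.5883, -0.1519, 0.0691]
orientation: [0.675, 0.738, 0.0, -0.0]
wrist_force: [-0.2, -0.1, -2.7]
opening: 0.0114
```

```bash
python3 s.py
```

```text
t 14.97 mid_x 112.50 nose 147.50 tcp_y -0.39 under 1.18 | Fx 0.05 Fy -0.18 Fz -2.71 | head 95.12 tiltx -0.00 tilty 0.00 op 0.0114 T [-0.0073  0.0208 -0.036 ]
```

Request:
{"op": "jog_arm", "data": {
  "plan": [255,-0.1,0,0,0,0,0,255,-0.2,0,0,0,0,0,255,-0.2,0,0,0,0,0]
}}

```text
time_s: 15.22
ee_pos: [0.5885, -0.1539, 0.0691]
orientation: [0.675, 0.738, 0.0, -0.0]
wrist_force: [-0.3, -0.8, -3.7]
opening: 0.0113
```

```bash
python3 s.py
```

```text
t 15.22 mid_x 114.50 nose 149.50 tcp_y -0.38 under 1.19 | Fx 0.72 Fy -0.40 Fz -3.69 | head 95.12 tiltx 0.00 tilty 0.00 op 0.0113 T [-0.0026  0.0285 -0.002 ]
```

Request:
{"op": "jog_arm", "data": {
  "plan": [255,-0.1,0,0,0,0,0,255,-0.2,0,0,0,0,0,255,-0.2,0,0,0,0,0]
}}

```text
time_s: 15.47
ee_pos: [0.5887, -0.1559, 0.0691]
orientation: [0.675, 0.738, 0.0, -0.0]
wrist_force: [0.3, 0.1, -3.0]
opening: 0.011
```

```bash
python3 s.py
```

```text
t 15.47 mid_x 116.50 nose 151.50 tcp_y -0.38 under 1.18 | Fx -0.06 Fy 0.30 Fz -2.99 | head 95.12 tiltx 0.00 tilty 0.00 op 0.0110 T [ 0.0332 -0.0021 -0.0393]
```

Request:
{"op": "jog_arm", "data": {
  "plan": [255,-0.1,0,0,0,0,0,255,-0.2,0,0,0,0,0,255,-0.2,0,0,0,0,0]
}}

```text
time_s: 15.72
ee_pos: [0.5889, -0.1579, 0.0691]
orientation: [0.675, 0.738, -0.0, -0.0]
wrist_force: [0.1, 0.3, -4.1]
opening: 0.0113
```

```bash
python3 s.py
```

```text
t 15.72 mid_x 118.51 nose 153.51 tcp_y -0.40 under 1.17 | Fx -0.31 Fy 0.13 Fz -4.06 | head 95.12 tiltx -0.00 tilty 0.00 op 0.0113 T [0.0297 0.0709 0.0782]
```

Request:
{"op": "jog_arm", "data": {
  "plan": [255,-0.1,0,0,0,0,0,255,-0.2,0,0,0,0,0,255,-0.2,0,0,0,0,0]
}}

```text
time_s: 15.97
ee_pos: [0.5891, -0.1599, 0.0691]
orientation: [0.675, 0.738, 0.0, -0.0]
wrist_force: [0.0, 0.9, -3.5]
opening: 0.0117
```

```bash
python3 s.py
```

```text
t 15.97 mid_x 120.50 nose 155.50 tcp_y -0.38 under 1.18 | Fx -0.87 Fy 0.09 Fz -3.49 | head 95.12 tiltx 0.00 tilty 0.00 op 0.0117 T [ 0.0314 -0.0397  0.0205]
```

Request:
{"op": "jog_arm", "data": {
  "plan": [255,-0.1,0,0,0,0,0,255,-0.2,0,0,0,0,0,255,-0.2,0,0,0,0,0]
}}

```text
time_s: 16.22
ee_pos: [0.5892, -0.1618, 0.0691]
orientation: [0.675, 0.738, 0.0, -0.0]
wrist_force: [-0.2, 0.7, -3.2]
opening: 0.011
```

```bash
python3 s.py
```

```text
t 16.22 mid_x 122.50 nose 157.50 tcp_y -0.37 under 1.17 | Fx -0.67 Fy -0.16 Fz -3.23 | head 95.12 tiltx 0.00 tilty 0.00 op 0.0110 T [ 0.0697 -0.0093  0.0788]
```

Request:
{"op": "jog_arm", "data": {
  "plan": [255,-0.1,0,0,0,0,0,255,-0.2,0,0,0,0,0,255,-0.2,0,0,0,0,0]
}}

```text
time_s: 16.47
ee_pos: [0.5894, -0.1637, 0.0691]
orientation: [0.675, 0.738, 0.0, -0.0]
wrist_force: [0.5, 1.6, -2.6]
opening: 0.0112
```

```bash
python3 s.py
```

```text
t 16.47 mid_x 124.34 nose 159.34 tcp_y -0.37 under 1.19 | Fx -1.54 Fy 0.61 Fz -2.63 | head 95.13 tiltx -0.00 tilty 0.02 op 0.0112 T [0.3325 0.0296 0.0921]
```

Request:
{"op": "jog_arm", "data": {
  "plan": [255,-0.05,0,0,0,0,0,255,-0.1,0,0,0,0,0,255,-0.1,0,0,0,0,0,255,-0.1,0,0,0,0,0]
}}

```text
time_s: 16.8
ee_pos: [0.5895, -0.1645, 0.0691]
orientation: [0.675, 0.738, 0.0, -0.0]
wrist_force: [-0.3, 4.3, -1.6]
opening: 0.0111
```

```bash
python3 s.py
```

```text
t 16.80 mid_x 125.13 nose 160.13 tcp_y -0.37 under 1.22 | Fx -4.31 Fy 0.09 Fz -1.57 | head 95.13 tiltx -0.00 tilty 0.02 op 0.0111 T [ 0.7688  0.1753 -0.0201]
```

Request:
{"op": "jog_arm", "data": {
  "plan": [255,-0.02,0,0.04,0,0,0,255,-0.03,0,0.08,0,0,0,255,-0.03,0,0.1,0,0,0,255,-0.03,0,0.1,0,0,0,255,-0.03,0,0.1,0,0,0]
}}

```text
time_s: 17.22
ee_pos: [0.5896, -0.1648, 0.0681]
orientation: [0.675, 0.738, 0.0, -0.0]
wrist_force: [0.2, 5.2, 0.1]
opening: 0.0111
```

```bash
python3 s.py
```

```text
t 17.22 mid_x 125.51 nose 160.51 tcp_y -0.33 under 0.18 | Fx -5.20 Fy 0.67 Fz 0.12 | head 95.13 tiltx 0.01 tilty 0.02 op 0.0111 T [0.9024 0.0275 0.0109]
```

Request:
{"op": "jog_arm", "data": {
  "plan": [215,0,0,0,0,0,0,190,0,0,0,0,0,0,160,0,0,0,0,0,0,130,0,0,0,0,0,0,110,0,0,0,0,0,0,110,0,0,0,0,0,0,110,0,0,0,0,0,0,110,0,0,0,0,0,0]
}}

```text
time_s: 17.88
ee_pos: [0.5895, -0.165, 0.0681]
orientation: [0.675, 0.738, 0.0, 0.0]
wrist_force: [0.6, -0.3, -0.0]
opening: 0.0486
```

```bash
python3 s.py;  python3 - <<'E'
from cell import env
import cv2
p,d=env.capture("wrist"); cv2.imwrite("pics/wrist7.png",p[:,:,::-1])
E
```

```text
t 17.88 mid_x 125.68 nose 160.68 tcp_y -0.36 under 0.22 | Fx 0.40 Fy 0.59 Fz -0.04 | head 95.13 tiltx 0.00 tilty 0.00 op 0.0486 T [ 0.0039  0.0149 -0.021 ]
```

View pics/wrist7.png

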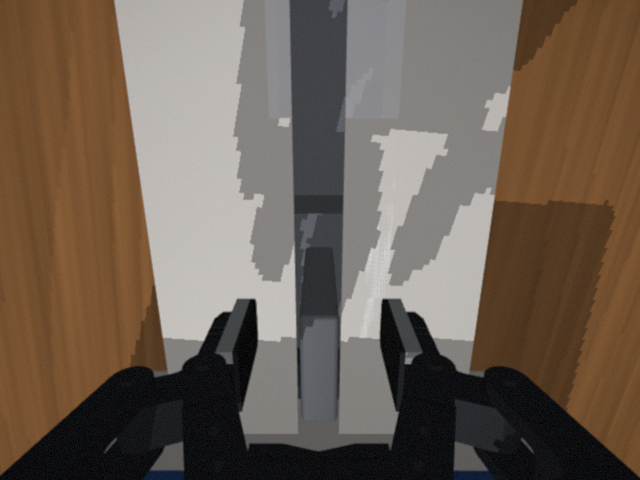

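Request:
{"op": "jog_arm", "data": {
  "plan": [110,0,0,-1,0,0,0,110,0,0,-2.5,0,0,0,110,0,0,-5,0,0,0,110,0,0,-8,0,0,0,110,0,0,-11,0,0,0,110,0,0,-14,0,0,0,110,0,0,-16,0,0,0,110,3,0,-17,0,0,0,110,6,0,-17,0,0,0,110,9,0,-17,0,0,0,110,10,0,-17,0,0,0,110,10,0,-17,0,0,0]
}}

```text
time_s: 18.93
ee_pos: [0.5804, -0.0632, 0.2392]
orientation: [0.674, 0.739, 0.0, 0.0]
wrist_force: [-0.0, -0.5, 0.7]
opening: 0.049
```

```bash
python3 s.py;  python3 - <<'E'
from cell import env
import cv2,numpy as np
for n in("wrist","scene"):
    c=env.camera_params(n)
    p,d=env.capture(n); cv2.imwrite(f"pics/{n}8.png",p[:,:,::-1]); np.savez(f"{n}8.npz",p=p,R=c['R'],t=c['t'])
    if n=="scene": cv2.imwrite("pics/scene8c.png",cv2.resize(p[80:300,150:370,::-1],(600,600),interpolation=cv2.INTER_CUBIC))
E
```

```text
t 18.93 mid_x 23.47 nose 58.47 tcp_y -0.39 under 171.29 | Fx 0.53 Fy -0.06 Fz 0.68 | head 95.27 tiltx 0.06 tilty 0.00 op 0.0490 T [-0.0498  0.0257  0.0381]
```

View pics/wrist8.png

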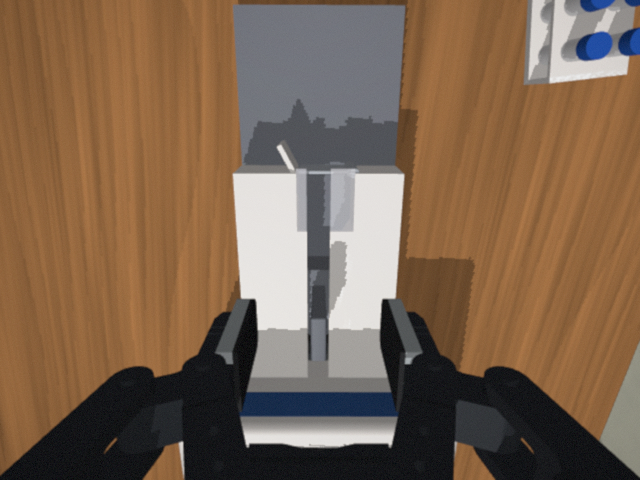

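View pics/scene8c.png

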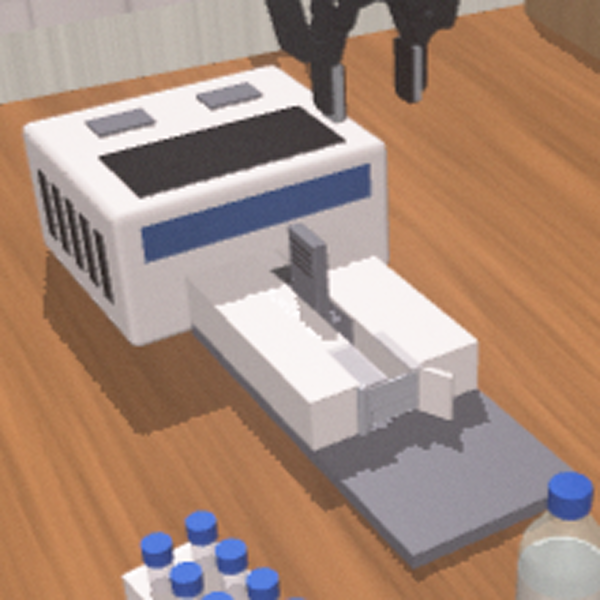

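```bash
python3 - <<'E'
from cell import env
import cv2
from h import *
z=np.load("wrist8.npz"); c=dict(env.camera_params("wrist")); c['R']=z['R'];c['t']=z['t']
cv2.imwrite("pics/w8c.png",cv2.resize(z['p'][160:370,270:370,::-1],(286,600),interpolation=cv2.INTER_CUBIC))
for uv,h in (((319,360),.105),((319,318),.105),((318,270),.046),((318,170),.054)):
    print(((ray(c,[uv],h)[0,:2]-M)@xp)*1e3,((ray(c,[uv],h)[0,:2]-M)@yp)*1e3)
E
```

```text
143.03269900374033 1.0979212927710036
104.32490414530272 0.9674150184600123
89.75613439291006 0.21156734595873838
-2.5107648869369488 -0.03426985733904797
```

View pics/w8c.png

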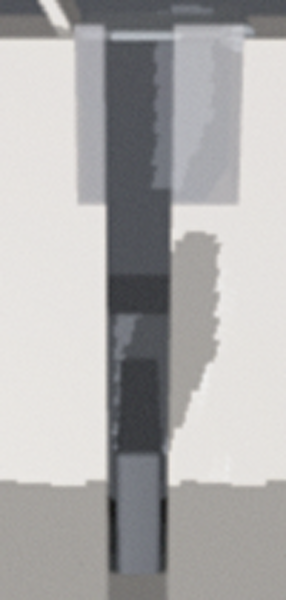

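```bash
python3 -c "
from cell import env
print(env.close_job()); print(env.observe()['time_s'])"
```

```text
the job is handed in; nothing more can be done
None
the job is handed in; nothing more can be done
```

I loaded the larger grey cartridge into the port and handed the job in at about 19 s. It is home on the buffer, and the flap has closed behind it.

- **Insertion:** I held the cartridge by its fin and carried it over the bottle to the apron. There I re-centred it using the wrist camera and pushed it in nose first through the flap, which resisted with about 3 N.
- **Finding home:** I felt forward in 2 mm steps and met the buffer with the nose about 159 mm past the mouth. I pushed to about 5 N, below the 12 N overload, then set the cartridge on the floor and let go.
- **Last checks:** After release the wrist force was back to about zero. In the pictures the cartridge stands upright with its nose at about 158–159 mm, matching where I felt the buffer, and the flap is shut across the mouth. The arm was clear of everything.
- **Disagreement:** The top camera placed the port about 2.5 mm to one side of where the wrist camera did. I used the wrist camera, and the cartridge went in without jamming.
- **Not measured:** I did not read the dock switch, so "fully home" rests on the felt contact and the pictures. I never moved near the tube rack, and it looked undisturbed in the last views. The bottle is only partly in those views, and I did not check the jar in them.

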